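Swing the U-bent tube home into its stand

TASK

The U-bent metal tube has been swung out of its working position: one end still lies in the stand's fork, the other lies on top of the curved rail. Swing that end along the rail until it drops into the rail's notch, so that the tube rests with one end in the fork and the other fully down in the notch, its U hanging below, still and let go. Leave the brown bottle where it stands.

Things in the scene. Friction and masses are not known exactly. Their poses are not given: they have to be found in the camera images.
- stand: Fixed stand of dark 8 mm steel rod on a flat grey T-shaped foot 12 mm thick. Origin on the worktop under the fork's middle; x points from fork to notch, z up. A level curved rail, top at 119 mm, runs round the fork at 160 mm radius, from about 42 deg on the -y side of x to 15 deg on the +y side, with upturned stops 22 mm high. Posts under fork, notch and rail ends; inside the rail only the foot.
- fork_seat (a point): Seat in the fork, 125 mm above the worktop, on the tube's axis when it rests there; axes as the stand's. The fork is a U of 8 mm rod across x: level crossbar with its top at 119 mm, and two prongs, centre lines 30 mm apart, rising 32 mm above the crossbar's centre line.
- notch_seat (a point): Seat in the rail's one notch, on the stand's x axis 160 mm from the fork and 101 mm above the worktop: where the tube's axis lies when fully down; axes as the stand's. The notch is a dip of the rail 24 mm deep with upright sides, 18 mm clear between them, flared at the mouth to about 32 mm.
- tube: Loose bent steel tube, 12 mm thick, 216 mm long, 0.16 kg. Origin in the fork on the axis of its two straight, in-line ends; x along them to the swung end, z up. Straight at x -31 to 34 and 98 to 191 mm, 17 mm collars at the tips; between, a U hangs 80 mm down (legs at x 42 and 90 mm). Starts level, turned 15 to 34 deg from the notch to the stand's -y side: swing it towards +y.
- tube_fork_end (a point): Point on the tube's axis that starts in the fork (tube x = 0). The tube turns freely in the fork.
- tube_swing_end (a point): Point on the tube's axis over the rail (tube x = 160 mm). It slides along the rail; pushed slowly over the notch's mouth it falls in by itself and is then 24 mm lower, the tube sloping down about 9 deg towards it.
- tube_push (a point): Point on the tube's axis at x = 125 mm, the middle of the free straight piece (98 to 155 mm) between U and rail: the place to push sideways with closed fingers, or to grip. It sinks 19 mm as the end drops, so a pusher should reach well below the axis (30 mm is free).
- bottle: Brown glass bottle with a black cap, 62 mm thick, 130 mm high, standing loose to the left of the stand; origin at the centre of its underside, z up. To be left alone.

How it is judged (in metres and radians):
At the end, for the whole second after the job is handed in: Swung end in the notch (within 8 mm sideways, 6 mm in height, 25 mm along the tube of fully home), other end in the fork (within 25 mm of its seat, 8 mm in height), U hanging down (tube's z within 0.45 rad of vertical), tube still (below 20 mm/s, 0.2 rad/s) (y of tube_swing_end in the frame of notch_seat between -0.008 and 0.008 m and z of tube_swing_end in the frame of notch_seat between -0.006 and 0.006 m and x of tube_swing_end in the frame of notch_seat between -0.025 and 0.025 m and distance between tube_fork_end and fork_seat below 0.025 m and z of tube_fork_end in the frame of fork_seat between -0.008 and 0.008 m and angle between tube's own z axis and vertical below 0.45 rad and linear speed of tube below 0.02 m/s and angular speed of tube below 0.2 rad/s); the robot touches nothing.
It fails at once if the brown bottle is moved by more than 30 mm or tipped (distance of bottle from where it was at the start of the episode above 0.03 m or angle between bottle's own z axis and vertical above 0.4 rad).
It also fails if it takes over 40 s, if anything falls off the work surface, if the arm or the gripper's body presses on something with over 40 N, if the wrist force passes 120 N, or if a joint passes its speed limit or range.

ROBOT

A 6-joint arm with a two-finger parallel gripper is mounted at the origin on a cart in front of the work surface, level with it; the furniture and walls round the work are solid. World frame = base frame: x ahead of the robot, y to its left, z up, the work surface at z = 0. Lengths are in m, angles in degrees, forces in N, time in s.
With the tool pointing down it reaches from about 0.4 to 0.825 m from the base axis. Payload 7 kg.
Tool frame: the origin (TCP) lies at the very end of the fingers, on their centre line; the grasp point (between the pads) lies 19 mm behind it (grasp_offset is the x of the grasp point in the tool frame, in m); x points along the fingers, y is the direction in which the jaws open and shut, and the axes are right-handed (so a half turn about x gives the same grasp; the last joint's range is limited). The gripper opens to 88 mm and grips with 3 to 60 N. Pads are 19 mm wide; open, the fingers measure 130 mm over their backs; the gripper's body (78 mm by 193 mm) begins 47 mm behind the grasp point.
Start: joints at [-52.191, 20.546, 0.682, 0, -70.136, -16.507], TCP at [0.245, -0.629, 0.227] pointing down, gripper open.
Joint ranges: [-176.03, 176.03], [-82.01, 121.73], [-58.28, 71.71], [-173.87, 95.51], [-174.79, -0.11], [-173.66, 173.66]. Speed limits (degrees/s): [136.94, 136.94, 172.46, 180, 180, 180].

INTERFACE

Orientations are given as [roll, pitch, yaw] about the fixed x, y, z axes, in that order (R = Rz(yaw) Ry(pitch) Rx(roll)).
In Python, from plant import get_obs, snapshot, close_job, grasp_offset gives the robot as it stands.
- The arm moves only by the tool carry_out, never from a script. Its argument "series" is a list that holds one entry, the list of rows, each a list of 6 numbers: the shift along the tool's x, y, z in mm, then the turn, a rotation vector about the tool's x, y, z in degrees. A call has 1 to 10 rows; each row is the pose to reach, as a shift and turn from the pose commanded when the call began, along the tool's axes at that moment; what a row does not reach only later rows make up. A row lasts 1/8 s, in which the tool goes at most 62.5 mm and 10.7 degrees, less where a joint would pass 70% of its speed; a pose out of reach is approached as far as the arm can. A call with a gripper value outside its range is refused whole. "hand" is the gripper's target within -1 to 1 (shut at 1, half-way at 0, fully open at -1), set as the call begins (left out, the last holds). The fingers move at their own pace and stop on an object; the grip force is fixed at half the most. Time passes only in rows, so rows that repeat a pose let the fingers close. It gives the time, the measured TCP pose, the force and the opening at its end, in the units of the state.
- get_obs(): the state, without advancing time (a new reading comes with each control period).
- snapshot(name): name is "scene" or "top"; returns a dict with "color" (480x640x3 uint8, red, green, blue), "fx", "fy", "cx", "cy" (pixels), "eye" and "attitude" of the camera in the world. Camera axes: x right, y down, z forward; pixel columns grow to the right and rows downward; lengths in m; the calibration is good to about 2 mm. A picture is of the moment at which its call begins. There is no depth.
- close_job(): hands the job in, once; it reports no verdict.
The state is a dict: "clock": time; "joint_pos": joint angles; "qvel": joint speeds; "tau": joint torques, N m; "tool_pos": TCP position; "orientation": TCP orientation; "force": force on the tool from outside, world axes, zero at the start; "moment": the same for the moment, N m; "opening": finger opening in m.
Only numpy, scipy, OpenCV 4.12 (cv2) and the standard library are available. Lean on these libraries where they do the work, as an engineer would, in place of code of your own. Each camera call takes 0.05 s, during which the arm holds its last target.

## Working session

There is one attempt and no reset: what is moved stays moved. The work goes in short steps, Python scripts to look and compute and a tool call to move; the robot and the scene stay as the last step left them, time stands still between calls to the robot, and variables do not carry over. Pictures are saved under pics/ and viewed, and the job is handed in when it is done.

Besides the shell and the picture viewer there is one more tool, called after ">>>" in YAML: its name, and indented under it one key for each argument. carry_out: Moves the arm, as the interface text tells. Its arguments: {"type":"object","properties":{"series":{"type":"array","items":{"type":"array","items":{"type":"array","items":{"type":"number"}}}},"hand":{"type":"number"}},"required":["series"]}

```bash
mkdir -p pics
python3 - <<'E'
from plant import *
import cv2
o=get_obs();print(o, grasp_offset)
for n in("scene","top"):
    s=snapshot(n);cv2.imwrite(f"pics/{n}0.png",s["color"][:,:,::-1]);print(n,{k:v for k,v in s.items() if k!="color"})
E
```

```text
{'clock': 0.0, 'joint_pos': array([-5.21911501e+01,  2.05925370e+01,  6.33782724e-01, -1.79601987e-02,
       -7.01357983e+01, -1.65064495e+01]), 'qvel': array([ 0.00326288, -0.06727505,  0.04824925, -0.01721885, -0.16812016,
       -0.0685914 ]), 'tau': array([-3.02793469e-04, -5.82718313e+01,  2.93053383e+01,  6.99729905e+00,
        6.70801266e-03, -1.37453117e-04]), 'tool_pos': array([ 0.24500392, -0.6284472 ,  0.22561711]), 'orientation': array([ 96.38357057,  89.90395137, 117.67985426]), 'force': array([0.47777198, 0.20543384, 0.37095458]), 'moment': array([-0.01500476,  0.01417706,  0.01557964]), 'opening': 0.08751677777597468} -0.0188
scene {'fx': 590.1695916766549, 'fy': 590.1695916766549, 'cx': 326.5553139299539, 'cy': 234.04907578815096, 'eye': array([0.12670447, 0.69228916, 0.79100157]), 'attitude': array([-134.16169177,    0.85902896, -142.81259941])}
top {'fx': 539.9562639793951, 'fy': 539.9562639793951, 'cx': 313.85758914210663, 'cy': 237.4219406642855, 'eye': array([0.46433206, 0.14239434, 0.9753003 ]), 'attitude': array([-173.04139987,   -0.51663354,  -89.60768418])}
```

View pics/scene0.png

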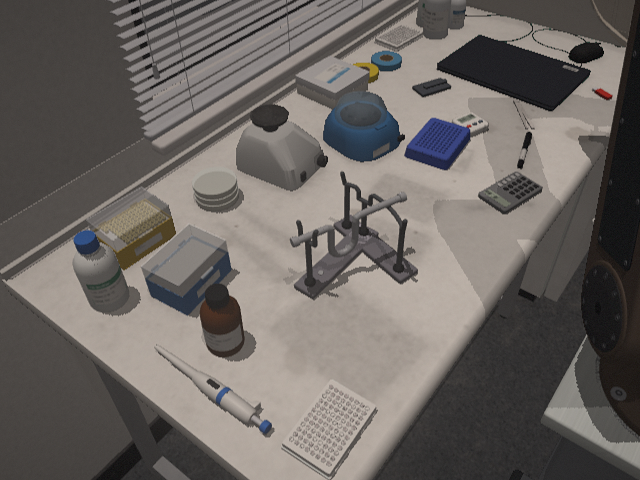

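View pics/top0.png

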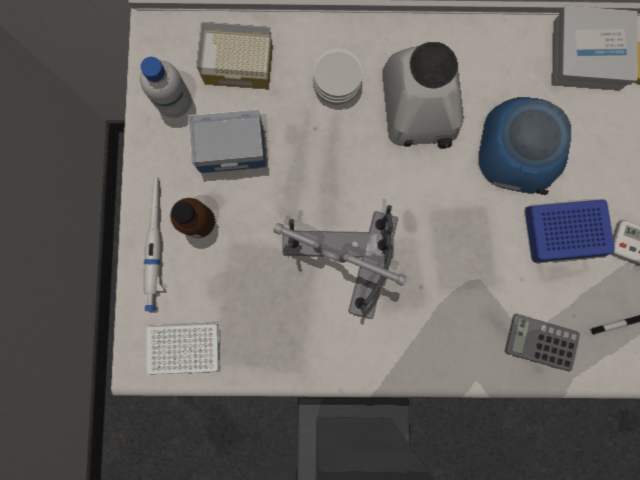

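The scene picture shows the stand near (355,245), with the bottle at (222,320). In the top view the fork is near (290,235), the swung tip near (402,279), and the notch somewhere around (385,240). The swing direction is image up (world +x). I'll enlarge the area.

Run:
```python
import cv2
a=cv2.imread("pics/top0.png")[190:340,260:420];cv2.imwrite("pics/topz.png",cv2.resize(a,None,fx=4,fy=4,interpolation=cv2.INTER_CUBIC)*1)
a=cv2.imread("pics/scene0.png")[160:310,280:430];cv2.imwrite("pics/scz.png",cv2.resize(a,None,fx=4,fy=4,interpolation=cv2.INTER_CUBIC))
```

```text
(no output)
```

View pics/topz.png

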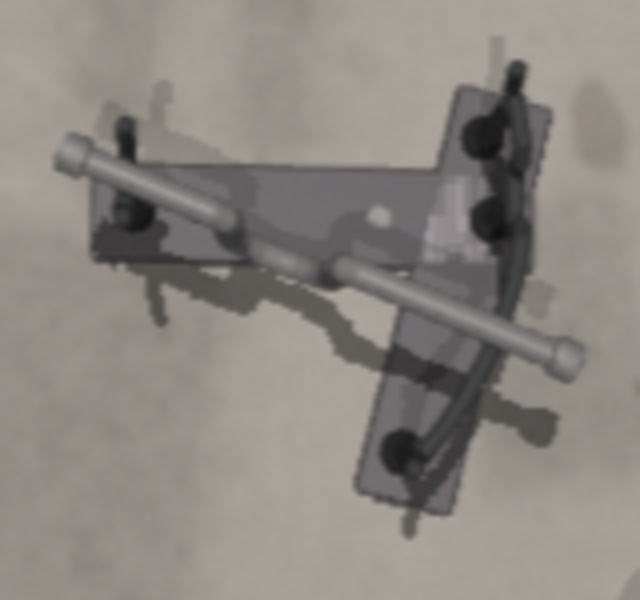

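View pics/scz.png

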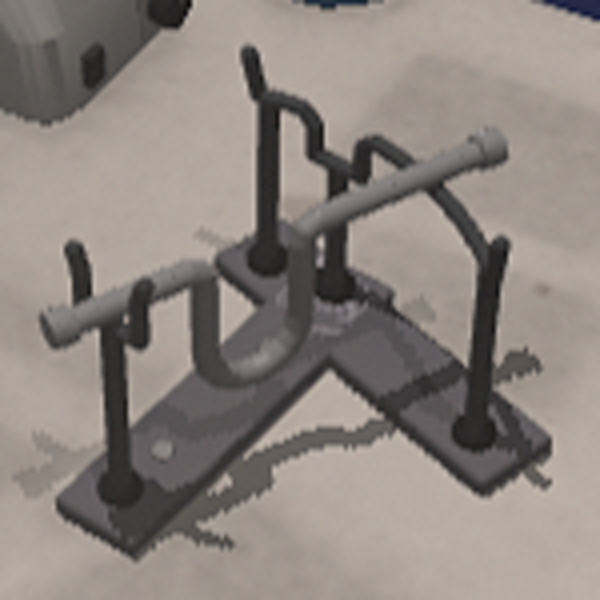

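```bash
cat > h.py <<'E'
import numpy as np
from scipy.spatial.transform import Rotation as R
def ray(s,u,v,z):
    d=R.from_euler('xyz',s["attitude"],degrees=True).apply([(u-s["cx"])/s["fx"],(v-s["cy"])/s["fy"],1]);e=np.array(s["eye"])
    return e+d*(z-e[2])/d[2]
def proj(s,p):
    c=R.from_euler('xyz',s["attitude"],degrees=True).inv().apply(np.array(p)-s["eye"]);return s["cx"]+s["fx"]*c[0]/c[2],s["cy"]+s["fy"]*c[1]/c[2]
E
python3 - <<'E'
from plant import *; from h import *
np.set_printoptions(precision=4,suppress=True)
t=snapshot("top");s=snapshot("scene")
T=lambda u,v,z:ray(t,260+u/4,190+v/4,z); S=lambda u,v,z:ray(s,280+u/4,160+v/4,z)
for n,a,b in(("fork post",(133,212),(120,490)),("notch post",(490,220),(337,288)),("end+",(482,137),(268,264)),("end-",(402,450),(473,435))):
    print(n,T(*a,.018),S(*b,.016))
print("tips",T(70,152,.125),T(568,362,.125),S(55,328,.125),S(492,146,.125))
f=(T(133,212,.018)+S(120,490,.016))/2;n=(T(490,220,.018)+S(337,288,.016))/2
d=n-f;print(np.linalg.norm(d[:2]),np.degrees(np.arctan2(d[1],d[0])))
for A in((T(70,152,.125),T(568,362,.125)),(S(55,328,.125),S(492,146,.125))):
    q=A[1]-A[0];print(np.linalg.norm(q),np.degrees(np.arctan2(q[1],q[0])))
o=get_obs();print(R.from_euler('xyz',o["orientation"],degrees=True).as_matrix(),o["tool_pos"])
E
```

```text
fork post [0.5709 0.1712 0.018 ] [0.5685 0.1769 0.016 ]
notch post [0.5686 0.0119 0.018 ] [0.5643 0.0169 0.016 ]
end+ [0.606  0.0152 0.018 ] [0.6002 0.0228 0.016 ]
end- [0.4664 0.0516 0.018 ] [0.4625 0.0586 0.016 ]
tips [0.5828 0.1933 0.125 ] [ 0.501  -0.0037  0.125 ] [0.5805 0.1975 0.125 ] [ 0.499  -0.0005  0.125 ]
0.15969230255930936 -91.16486969915765
0.2133430887993897 -112.54729680412791
0.2141786949736802 -112.35681375973464
[[-0.0005 -0.3633  0.9317]
 [ 0.0009  0.9317  0.3633]
 [-1.      0.001  -0.0002]] [ 0.2451 -0.6286  0.226 ]
```

The two views agree within about 5 mm:

| Item | Position or value |
|---|---|
| Fork | about (0.570, 0.171) |
| Notch direction | -91.2° |
| Tube direction | -112.4°, so 21° still to swing |

I'll travel high with the fingers shut, turning the tool so its y axis is square to the tube.

>>> carry_out:
  series:
    - [[0,38,32,-3,0,0],[0,76,64,-6,0,0],[0,113,97,-9,0,0],[0,151,129,-12,0,0],[0,189,161,-15,0,0],[0,227,193,-18,0,0],[0,264,225,-21,0,0],[0,302,257,-24,0,0],[0,340,290,-27,0,0],[0,378,322,-30,0,0]]
  hand: 1

```text
clock: 1.45
tool_pos: [0.4081, -0.1581, 0.2268]
orientation: [-45.1, 90.0, 6.3]
force: [0.8, 0.1, 0.8]
opening: 0.0009
```

```bash
cat > w.py <<'E'
from plant import *; from h import *
np.set_printoptions(precision=4,suppress=True)
F=np.array([.570,.171])
def rel(ang,r,off,z):  # tube direction deg, radius, tangential offset
    o=get_obs();M=R.from_euler('xyz',o["orientation"],degrees=True)
    a=np.radians(ang);u=np.array([np.cos(a),np.sin(a)]);n=np.array([-u[1],u[0]])
    p=np.r_[F+r*u+off*n,z]
    ny=-n; G=np.c_[[0,0,-1],np.r_[ny,0],np.cross([0,0,-1],np.r_[ny,0])]
    print(ang,"target",p,"shift mm",1000*M.inv().apply(p-o["tool_pos"]),"turn",(M.inv()*R.from_matrix(G)).as_rotvec(degrees=True))
E
python3 -c "
from w import *
o=get_obs();print(o['clock'],o['tool_pos'],o['opening'],o['force']);rel(-112.4,.12,-.038,.2);rel(-112.4,.12,-.038,.09)"
```

```text
1.45 [ 0.4081 -0.1581  0.2268] 0.0008707252137452142 [0.8215 0.1005 0.7817]
-112.4 target [0.4891 0.0745 0.2   ] shift mm [ 26.8375  81.8054 232.3695] turn [-16.1946   0.0231   0.0309]
-112.4 target [0.4891 0.0745 0.09  ] shift mm [136.8374  81.8578 232.3173] turn [-16.1946   0.0231   0.0309]
```

>>> carry_out:
  series:
    - [[5,16,46,-3,0,0],[10,33,93,-6,0,0],[15,49,139,-10,0,0],[20,65,186,-13,0,0],[27,82,232,-16,0,0],[27,82,232,-16,0,0],[27,82,232,-16,0,0]]

```text
clock: 2.33
tool_pos: [0.4886, 0.0726, 0.1993]
orientation: [139.3, 89.9, -153.4]
force: [-0.6, -0.2, -0.5]
opening: 0.0006
```

```bash
python3 -c "
from w import *; import cv2
rel(-112.4,.12,-.038,.09)
for n in('scene','top'):
  s=snapshot(n);a=s['color'][:,:,::-1]
  a=a[120:340,240:440] if n=='scene' else a[150:350,240:440]
  cv2.imwrite(f'pics/{n}1.png',cv2.resize(a,None,fx=2.7,fy=2.7))
"
```

```text
-112.4 target [0.4891 0.0745 0.09  ] shift mm [109.2955   0.1572   2.0599] turn [-0.2733 -0.0379 -0.0328]
```

View pics/scene1.png

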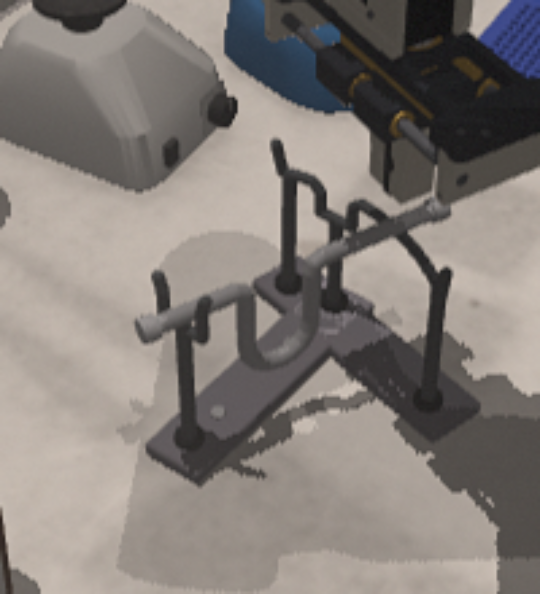

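View pics/top1.png

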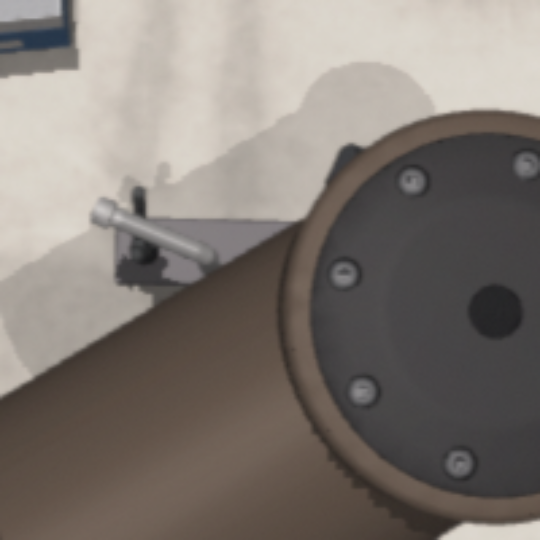

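```bash
python3 -c "
from w import *; import cv2
s=snapshot('scene');o=get_obs()
for d in (0,.03,.066,.11):
  u,v=proj(s,o['tool_pos']+[0,0,d]);print(d,(u-240)*2.7,(v-120)*2.7)
u,v=proj(s,[.4645,.055,.141]);print((u-240)*2.7,(v-120)*2.7)
a=s['color'][0:340,240:640,::-1];cv2.imwrite('pics/s2.png',cv2.resize(a,None,fx=1.7,fy=1.7))
print(R.from_euler('xyz',o['orientation'],degrees=True).as_matrix())
"
```

```text
0 398.6135430642061 180.6787691819219
0.03 401.6412797857981 139.69614703511425
0.066 405.46514593925156 87.93733307042214
0.11 410.4466820917422 20.508612339100434
442.04278559699446 256.6662115579454
[[ 0.0003 -0.9221  0.387 ]
 [ 0.0002  0.387   0.9221]
 [-1.     -0.0002  0.0003]]
```

View pics/s2.png

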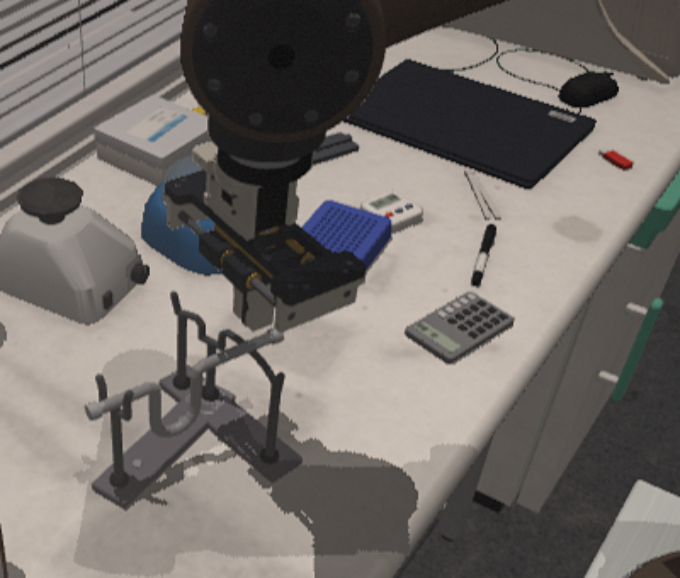

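```bash
python3 -c "
from w import *
s=snapshot('scene');o=get_obs();M=R.from_euler('xyz',o['orientation'],degrees=True)
for l in (-.0,-.03,-.066):
 for y in (-.097,-.021,.021,.097):
  for z in ((-.039,.039) if l<-.05 else (-.0095,.0095)):
   u,v=proj(s,o['tool_pos']+M.apply([l,y,z]));print(l,y,z,round((u-240)*1.7),round(v*1.7))
"
```

```text
-0.0 -0.097 -0.0095 203 260
-0.0 -0.097 0.0095 187 266
-0.0 -0.021 -0.0095 247 302
-0.0 -0.021 0.0095 230 309
-0.0 0.021 -0.0095 273 327
-0.0 0.021 0.0095 255 334
-0.0 0.097 -0.0095 324 376
-0.0 0.097 0.0095 306 383
-0.03 -0.097 -0.0095 204 235
-0.03 -0.097 0.0095 187 241
-0.03 -0.021 -0.0095 248 276
-0.03 -0.021 0.0095 231 283
-0.03 0.021 -0.0095 275 301
-0.03 0.021 0.0095 257 308
-0.03 0.097 -0.0095 328 350
-0.03 0.097 0.0095 309 357
-0.066 -0.097 -0.039 231 194
-0.066 -0.097 0.039 160 219
-0.066 -0.021 -0.039 278 234
-0.066 -0.021 0.039 205 261
-0.066 0.021 -0.039 306 258
-0.066 0.021 0.039 231 286
-0.066 0.097 -0.039 361 305
-0.066 0.097 0.039 284 336
```

The gripper geometry matches the picture: the fingertip is at about (251,318), and the body bottom is 66 mm above it. I'll descend to z = 0.09 beside the tube.

>>> carry_out:
  series:
    - [[20,0,2,0,0,0],[40,0,2,0,0,0],[60,0,2,0,0,0],[80,0,2,0,0,0],[95,0,2,0,0,0],[107,0,2,0,0,0],[109,0,2,0,0,0],[109,0,2,0,0,0]]

```text
clock: 3.52
tool_pos: [0.49, 0.0745, 0.0908]
orientation: [-56.7, 90.0, 10.6]
force: [-0.4, -0.0, 0.0]
opening: 0.0004
```

```bash
python3 -c "
from w import *; import cv2
print(get_obs()['force'])
for a in (-112.4,-108,-104,-100,-97,-94,-92,-91.2): rel(a,.12,-.027,.09)
s=snapshot('scene');a=s['color'][60:340,240:480,::-1];cv2.imwrite('pics/s3.png',cv2.resize(a,None,fx=2.1,fy=2.1))
"
```

```text
[-0.355  -0.0445  0.0489]
-112.4 target [0.4993 0.0703 0.09  ] shift mm [  0.8476 -10.2321  -0.2656] turn [-0.2938  0.0121  0.0186]
-108 target [0.5072 0.0652 0.09  ] shift mm [  0.8502 -19.5266  -1.9357] turn [-4.6938  0.0114  0.019 ]
-104 target [0.5148 0.0611 0.09  ] shift mm [  0.8528 -28.0651  -2.8311] turn [-8.6938  0.0108  0.0194]
-100 target [0.5226 0.0575 0.09  ] shift mm [  0.8555 -36.6452  -3.1287] turn [-12.6938   0.0101   0.0198]
-97 target [0.5286 0.0552 0.09  ] shift mm [  0.8576 -43.0825  -2.9587] turn [-15.6938   0.0096   0.0201]
-94 target [0.5347 0.0532 0.09  ] shift mm [  0.8598 -49.502   -2.4519] turn [-18.6938   0.0091   0.0204]
-92 target [0.5388 0.052  0.09  ] shift mm [  0.8613 -53.7632  -1.9277] turn [-20.6938   0.0087   0.0205]
-91.2 target [0.5405 0.0516 0.09  ] shift mm [  0.8619 -55.4621  -1.6764] turn [-21.4938   0.0086   0.0206]
```

View pics/s3.png

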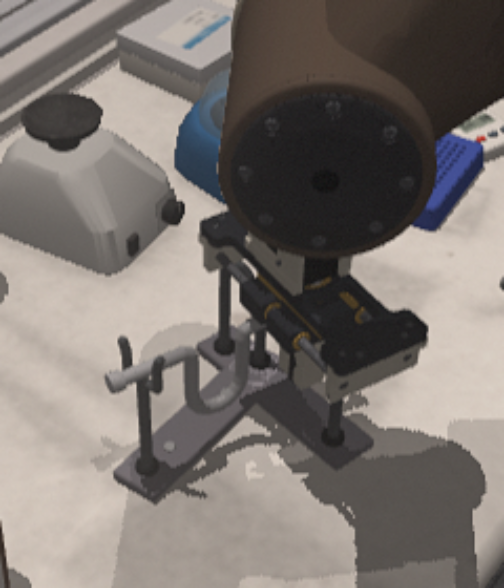

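The finger is down at about (305,375), inside the rail and beside the tube, with no contact. I'll push the first part slowly along the arc.

>>> carry_out:
  series:
    - [[0,-5,0,0,0,0],[0,-9,0,0,0,0],[0,-13,-1,-2,0,0],[0,-17,-2,-3,0,0],[0,-20,-2,-5,0,0],[0,-24,-2,-7,0,0],[0,-28,-3,-9,0,0],[0,-32,-3,-10,0,0],[0,-35,-3,-12,0,0],[0,-37,-3,-13,0,0]]

```text
clock: 4.82
tool_pos: [0.5227, 0.0572, 0.0905]
orientation: [129.8, 90.0, -149.9]
force: [-1.7, -0.7, 0.9]
opening: 0.0006
```

```bash
python3 -c "
from w import *; import cv2
print(get_obs()['force'])
for a in (-97,-94,-92,-91.2,-90): rel(a,.12,-.027,.09)
s=snapshot('scene');a=s['color'][60:340,240:480,::-1];cv2.imwrite('pics/s4.png',cv2.resize(a,None,fx=2.1,fy=2.1))
"
```

```text
[-1.6621 -0.6801  0.9108]
-97 target [0.5286 0.0552 0.09  ] shift mm [ 0.4987 -6.1016 -0.9649] turn [-2.6858 -0.0162 -0.0203]
-94 target [0.5347 0.0532 0.09  ] shift mm [  0.4968 -12.4705  -1.9161] turn [-5.6858 -0.0156 -0.0208]
-92 target [0.5388 0.052  0.09  ] shift mm [  0.4954 -16.7403  -2.3644] turn [-7.6858 -0.0153 -0.021 ]
-91.2 target [0.5405 0.0516 0.09  ] shift mm [  0.4949 -18.4522  -2.502 ] turn [-8.4858 -0.0151 -0.0212]
-90 target [0.543 0.051 0.09 ] shift mm [  0.494  -21.0231  -2.6635] turn [-9.6858 -0.0149 -0.0213]
```

View pics/s4.png

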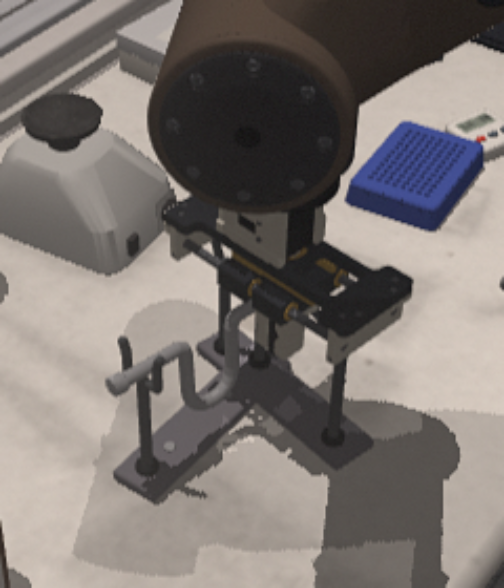

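The tube follows, with its fork end still between the prongs at (120,380), and the contact force is light. I'll go slowly toward the notch.

>>> carry_out:
  series:
    - [[0,-2,0,-1,0,0],[0,-4,0,-2,0,0],[0,-6,-1,-3,0,0],[0,-8,-1,-4,0,0],[0,-10,-2,-5,0,0],[0,-11,-2,-5,0,0],[0,-12,-2,-6,0,0],[0,-13,-2,-6,0,0],[0,-14,-2,-6,0,0],[0,-14,-2,-6,0,0]]

```text
clock: 6.12
tool_pos: [0.5362, 0.0531, 0.0906]
orientation: [-31.2, 90.0, 55.1]
force: [-0.0, 0.6, -0.9]
opening: 0.0005
```

```bash
python3 -c "
from w import *; import cv2
print(get_obs()['force'])
for a in (-93,-92,-91.2,-90): rel(a,.12,-.027,.09)
s=snapshot('scene');a=s['color'][60:340,240:480,::-1];cv2.imwrite('pics/s5.png',cv2.resize(a,None,fx=2.1,fy=2.1))
"
```

```text
[-0.0166  0.577  -0.8805]
-93 target [0.5368 0.0526 0.09  ] shift mm [ 0.5663 -0.6038 -0.496 ] turn [-0.7022  0.0014  0.0009]
-92 target [0.5388 0.052  0.09  ] shift mm [ 0.5663 -2.7076 -0.9232] turn [-1.7022  0.0014  0.0009]
-91.2 target [0.5405 0.0516 0.09  ] shift mm [ 0.5663 -4.3958 -1.2385] turn [-2.5022  0.0014  0.0009]
-90 target [0.543 0.051 0.09 ] shift mm [ 0.5663 -6.936  -1.6671] turn [-3.7022  0.0014  0.0009]
```

View pics/s5.png

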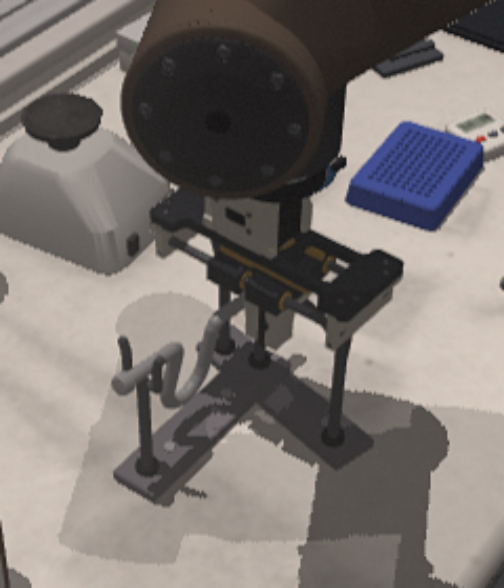

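The U now looks swung forward at (180,385), and the contact force has gone to about zero. The tube may have just dropped or may be swinging, so I'll hold and look.

>>> carry_out:
  series:
    - [[0,0,0,0,0,0],[0,0,0,0,0,0],[0,0,0,0,0,0],[0,0,0,0,0,0]]

```text
clock: 6.68
tool_pos: [0.5362, 0.0531, 0.0906]
orientation: [-46.5, 90.0, 39.8]
force: [0.2, 0.7, -0.2]
opening: 0.0005
```

```bash
python3 -c "
from w import *; import cv2
print(get_obs()['force'])
s=snapshot('scene');a=s['color'][160:310,280:430,::-1];cv2.imwrite('pics/s6.png',cv2.resize(a,None,fx=4,fy=4,interpolation=2))
"
```

```text
[ 0.2063  0.7022 -0.2342]
```

View pics/s6.png

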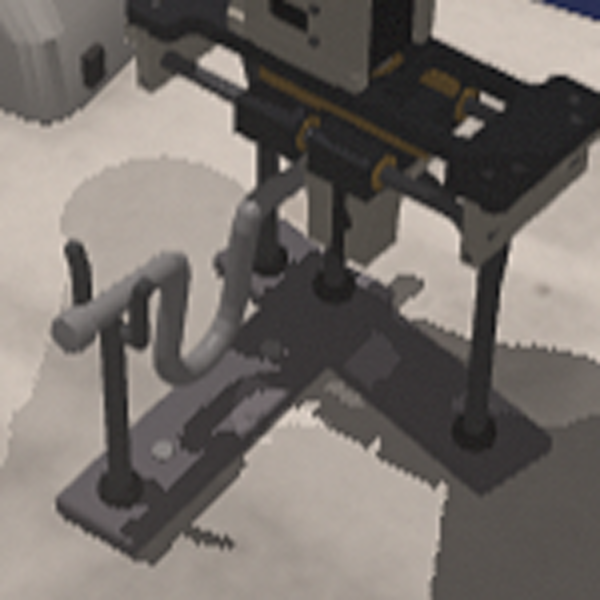

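The tube has left the finger and the U is swaying. I'll back off and rise to see.

>>> carry_out:
  series:
    - [[0,4,0,0,0,0],[0,9,0,0,0,0],[0,14,0,0,0,0],[-20,16,0,0,0,0],[-45,16,0,0,0,0],[-75,16,0,0,0,0],[-105,16,0,0,0,0],[-130,40,0,0,0,0],[-150,80,0,0,0,0],[-150,100,0,0,0,0]]

```text
clock: 7.98
tool_pos: [0.4354, 0.0597, 0.2419]
orientation: [-54.1, 89.8, 32.2]
force: [-0.3, -0.2, -0.2]
opening: 0.0005
```

```bash
python3 -c "
from w import *; import cv2
print(get_obs()['tool_pos'],get_obs()['force'])
s=snapshot('scene');a=s['color'][160:310,280:430,::-1];cv2.imwrite('pics/s7.png',cv2.resize(a,None,fx=4,fy=4,interpolation=2))
"
```

```text
[0.4354 0.0597 0.2419] [-0.2894 -0.2005 -0.2466]
```

View pics/s7.png

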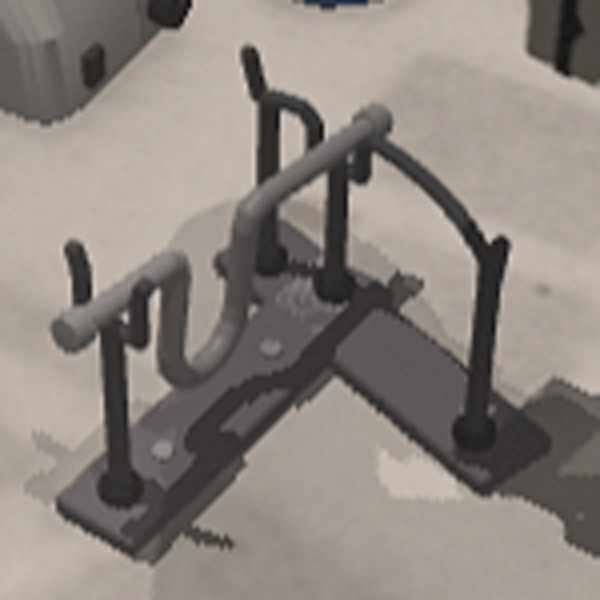

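The tip is now at (375,122) over the notch. I need to check that it is fully down, so I'll move the arm away and use both views.

>>> carry_out:
  series:
    - [[-20,0,-50,0,0,0],[-20,0,-100,0,0,0],[-20,0,-150,0,0,0],[-20,0,-200,0,0,0],[-20,0,-250,0,0,0],[-20,0,-300,0,0,0],[-20,0,-330,0,0,0],[-20,0,-330,0,0,0]]

```text
clock: 9.02
tool_pos: [0.4144, -0.2713, 0.2591]
orientation: [82.9, 89.9, 169.1]
force: [-0.2, -0.1, -0.1]
opening: -0.0001
```

```bash
python3 -c "
from w import *; import cv2
print(get_obs()['tool_pos'],get_obs()['force'])
s=snapshot('scene');a=s['color'][160:310,280:430,::-1];A=cv2.resize(a,None,fx=4,fy=4,interpolation=2)
t=snapshot('top');b=t['color'][190:340,260:420,::-1];B=cv2.resize(b,None,fx=4,fy=4,interpolation=2)
cv2.imwrite('pics/s8.png',A);cv2.imwrite('pics/t8.png',B)
for z in (.0965,.125):
  an=np.radians(-91.2);p=[.570+.188*np.cos(an),.171+.188*np.sin(an),z]
  u,v=proj(s,p);print(z,(u-280)*4,(v-160)*4); u,v=proj(t,p);print((u-260)*4,(v-190)*4)
"
```

```text
[ 0.4144 -0.2713  0.2591] [-0.2168 -0.1431 -0.1487]
0.0965 381.1232169786249 118.20076572718244
586.2810461121721 206.12706943129012
0.125 383.8246972388117 69.29173454741442
599.1607584691781 197.9741502906462
```

View pics/s8.png

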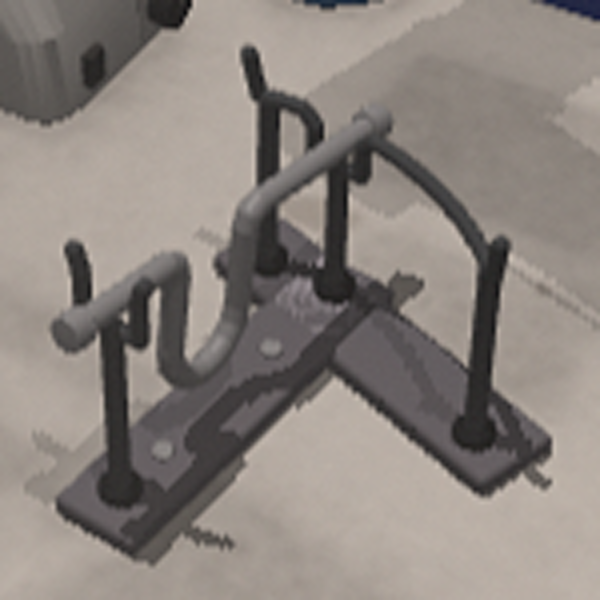

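View pics/t8.png

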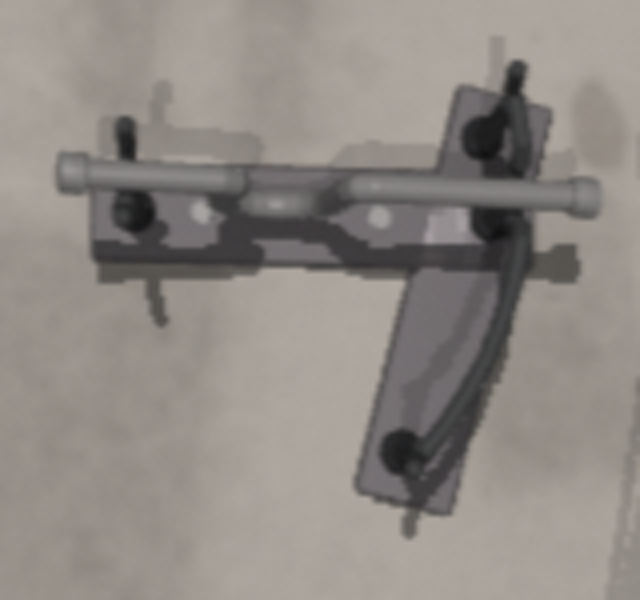

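```bash
python3 -c "
from w import *
s=snapshot('scene');t=snapshot('top')
def tri(a,b):
  es,et=np.array(s['eye']),np.array(t['eye'])
  ds=ray(s,280+a[0]/4,160+a[1]/4,0)-es;dt=ray(t,260+b[0]/4,190+b[1]/4,0)-et
  k=np.linalg.lstsq(np.c_[ds,-dt],et-es,rcond=None)[0];p,q=es+ds*k[0],et+dt*k[1]
  print((p+q)/2,'gap',np.linalg.norm(p-q));return (p+q)/2
far=tri((376,122),(585,196));near=tri((70,330),(70,172));ub=tri((198,370),(278,205))
d=far-near;print('len',np.linalg.norm(d),'slope',np.degrees(np.arcsin(d[2]/np.linalg.norm(d))),'dir',np.degrees(np.arctan2(d[1],d[0])))
u=d/np.linalg.norm(d);w=ub-near;w=w-u*(w@u);print('U vec',w,'tilt',np.degrees(np.arctan2(np.hypot(*w[:2]),-w[2])))
print('fork pt',near+u*.028,'swing pt',near+u*.188)
"
```

```text
[ 0.5701 -0.0178  0.0917] gap 0.001587573675459629
[0.5754 0.1936 0.1236] gap 0.0010457668935445294
[0.575  0.1081 0.0295] gap 0.004148453381472432
len 0.21378336642387466 slope -8.563435784364781 dir -91.42666564738046
U vec [ 0.002   0.0119 -0.0794] tilt 8.650498052906164
fork pt [0.5747 0.1659 0.1194] swing pt [0.5708 0.0077 0.0956]
```

The tube slopes 8.6° down and the U hangs straight. I'll wait a second to check that it is still and that the bottle hasn't moved.

>>> carry_out:
  series:
    - [[0,0,0,0,0,0],[0,0,0,0,0,0],[0,0,0,0,0,0],[0,0,0,0,0,0],[0,0,0,0,0,0],[0,0,0,0,0,0],[0,0,0,0,0,0],[0,0,0,0,0,0]]

```text
clock: 10.22
tool_pos: [0.415, -0.2698, 0.2605]
orientation: [65.9, 90.0, 152.2]
force: [-0.1, 0.4, 0.6]
opening: 0.0006
```

```bash
python3 -c "
from w import *; import cv2
s=snapshot('scene');a=cv2.resize(np.ascontiguousarray(s['color'][160:310,280:430,::-1]),None,fx=4,fy=4,interpolation=2)
d=cv2.absdiff(a,cv2.imread('pics/s8.png'));print('stand area diff max/mean',d.max(),d.mean())
o=cv2.imread('pics/scene0.png')[280:360,195:250].astype(int);n=s['color'][280:360,195:250,::-1].astype(int);print('bottle diff',abs(o-n).max(),abs(o-n).mean())
print(get_obs()['clock'],get_obs()['force']);close_job()
"
```

```text
stand area diff max/mean 22 0.8919287037037037
bottle diff 56 2.1425757575757576
10.275 [-0.1224 -0.2786  0.677 ]
the job is handed in; nothing more can be done
```

The tube's swung end dropped into the notch, and I handed the job in at about 10.3 s with the arm clear of everything. I pushed it slowly along the rail with closed fingers until it fell in by itself, then backed off. The job reports no verdict, so the result rests on my own checks:

- **In the notch:** the two camera views together show the tube sloping 8.6° down towards the notch (about 9° expected), with the swung end 24 mm lower than the fork end.
- **Fork end and U:** the fork end lies in the fork, roughly 5–8 mm from its seat along the tube. The U hangs below with a measured tilt of about 9° or less; most of that is uncertainty in where I picked the U's lowest point.
- **Still:** two pictures about 1 s apart show no visible movement around the stand.
- **Bottle:** it looks unmoved. The largest pixel difference there was 56 (mean 2.1), which I took to be noise and changed shadows without looking into it further.

**One disagreement:** the absolute heights of both tube ends came out about 5 mm low, and one low end of the fork crossbar would be impossible. Since both ends are low by the same amount, I put it down to calibration and pixel-picking bias. I relied on the height difference and slope instead.

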